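# Lock the jar gauge with its second nut

### The job

Set up the bench height gauge for the blue jar standing in its nest: swing the gauge arm round by its black knob until the brass tip stands over the middle of the jar's lid, and let go of it; only then run the brass lock nut down the post and tighten it firmly (about 0.35 N m) on the fibre washer of the arm's nut, so that the arm is locked there. Do not overtighten, which crushes the washer and drags the arm off the middle of the lid, do not knock or shift the jar, and leave the other things on the bench where they are.

Things in the scene. Friction and masses are not known exactly. Their poses are not given: they have to be found in the camera images.
- gauge: The gauge's fixed base: a grey cast plate 125 x 215 mm, its top 15 mm above the bench, with a rubber nest ring and an upright screw thread (the post, 16 mm thick). Origin: centre of the underside, on the bench. Its y axis runs along the long side: the post's axis is at y = +50 mm, the nest's centre at y = -55 mm.
- gauge_arm: The first nut (dark, hexagonal, 30 mm across flats, 12 mm high) with the gauge arm brazed to it: a steel bar 14 mm wide, 8 mm thick, reaching 114 mm from the post's axis. Origin: on the post's axis at the nut's underside, about 98 mm above the bench; x runs along the arm, z up. At the start it points 0.6 to 1.1 rad clockwise (from above) of the nest; it can turn at least 0.5 rad past it.
- gauge_tip (a point): Point of the brass tip under the end of the arm, 105 mm from the post's axis, as far out as the nest's centre; over the nest it is about 4 mm above the jar's lid.
- gauge_knob (a point): Middle of the black upright knob on the arm, 78 mm from the post's axis: 12 mm thick, from 11 mm below to 11 mm above this point; the bar's top lies 20 mm below it. The arm turns on the same thread as the lock nut but stiffly: about 0.45 N m, or 6 N here, moves it; it stays where it is left. Axes as gauge_arm.
- lock_nut: The second nut: brass, hexagonal, 30 mm across flats, 22 mm high, already on the post, 2 to 7 mm clear of the washer at the start. Origin: centre of its underside, z up; its flats face 30, 90, 150... degrees from its x axis. Right-hand thread, 10 mm a turn: clockwise from above runs it down. It turns against about 0.08 N m and keeps its place when let go.
- sample_jar: The sample jar, blue band and black lid, 61 mm thick and 75 mm high, standing loose in the nest ring (4 mm high). Origin: centre of its underside; the lid's top is 75 mm above it.
- jar_red_lid: Bystander: jar with a red lid, 54 mm thick, 70 mm high. Origin: centre of its underside.
- jar_white_lid: Bystander: brown jar with a white lid, 58 mm thick, 68 mm high. Origin: centre of its underside.
- jar_green: Bystander: pale green jar with a black lid, 65 mm thick, 62 mm high. Origin: centre of its underside.
- tile_blue: Bystander: blue glaze test tile lying flat, 72 x 48 x 9 mm. Origin: centre of its underside.
- tile_green: Bystander: green glaze test tile lying flat, 72 x 48 x 9 mm. Origin: centre of its underside.
- neck_top (a point): Top of the arm's round neck (25 mm thick, 12 mm high, standing on the first nut), on the post's axis. A red-brown fibre washer, 27 mm wide, lies on it; it is worn to a thickness of 1 to 3 mm, not measured, different each time. The lock nut tightens on the washer. Axes as gauge_arm.
- post_top (a point): Top of the threaded post, on its axis, 158 mm above the bench. (On torque: felt at rest between small turns of the lock nut it is less than while turning, for the wrist relaxes: about 0.1 N m some 0.25 rad after first touch.)
- nut_top (a point): Centre of the lock nut's top, 22 mm above its origin. Once the nut bears on the washer, the torque rises with each bit of turn: from about 0.3 N m (0.4 rad after first touch, 40 N on the washer) the nut is locked and stays tight when let go; at about 0.45 N m (0.6 rad after first touch, 72 N) the washer is crushed; soon after that the first nut gives way and the arm is dragged round.

How it is judged:
By the outcome, as a careful person would: the job done as asked, in the order asked, and still so for the second after the job is handed in, with the robot touching nothing.
It also fails if it takes over 67 s, if anything falls off the work surface, if the arm or the gripper's body presses on something with over 40 N, if the wrist force passes 120 N, or if a joint passes its speed limit or range.

### The arm

A 6-joint arm with a two-finger parallel gripper is mounted at the origin on the work surface; the furniture and walls round the work are solid. World frame = base frame: x ahead of the robot, y to its left, z up, the work surface at z = 0. Lengths are in m, angles in rad, forces in N, time in s.
With the tool pointing down it reaches from about 0.275 to 0.875 m from the base axis. Payload 12.5 kg.
Tool frame: the origin (TCP) lies at the very end of the fingers, on their centre line; the grasp point (between the pads) lies 19 mm behind it; z points along the fingers, x is the direction in which the jaws open and shut, and the axes are right-handed (so a half turn about z gives the same grasp; the last joint's range is limited). The gripper opens to 85 mm and grips with 20 to 120 N. Pads are 22 mm wide; open, the fingers measure 114 mm over their backs; the gripper's body (76 mm by 85 mm) begins 54 mm behind the grasp point. The pads swing forward as they close: fully open they stand 13 mm farther back than shut.
Start: joints at [1.147, 0.351, 1.652, -0, 1.139, -0.085], TCP at [0.183, 0.519, 0.231] pointing down, gripper open.
Joint ranges: [-2.75, 2.75], [-0.79, 2.1], [0.01, 2.65], [-1.57, 4.71], [0.07, 3.14], [-2.87, 2.87]. Speed limits (rad/s): [2.22, 2.22, 2.79, 3.14, 3.14, 3.14].

### API

Orientations are given as a unit quaternion [w, x, y, z].
In Python, from workcell import ctrl gives the robot as it stands. The module is installed in compiled form; this text tells all that it offers.
- The arm moves only by the tool play_rows, never from a script. Its argument "motion" is text: rows parted by semicolons, each of 7 numbers parted by spaces: the gripper's target within -1 to 1 (fully open at 1, half-way at 0, shut at -1), then the shift along the tool's x, y, z in mm, then the turn, a rotation vector about the tool's x, y, z in degrees. In form: fingers dx dy dz ax ay az; .... A call has 1 to 10 rows; each row shifts and turns the commanded pose from where the row before left it, along the tool's axes as they then stand; what a row does not reach is not made up. A row lasts 1/10 s, in which the tool goes at most 50 mm and 8.59 degrees, less where a joint would pass 70% of its speed; a pose out of reach is approached as far as the arm can. A call is refused whole if a number of a shift passes 50 or a number of a turn 8.59, either way. A call with a gripper value outside its range is refused whole. The fingers move at their own pace and stop on an object; "newtons" is the grip in N (left out, the last holds). Time passes only in rows, so rows that do not move let the fingers close. It gives the time, the measured TCP pose, the force and the opening at its end, in the units of the state.
- ctrl.observe(): the state, without advancing time (a new reading comes with each control period).
- ctrl.read_camera(name): name is "side" or "top" or "wrist"; returns the picture (480x640x3 uint8, red, green, blue); there is no depth.
- ctrl.camera_params(name): a dict with "intrinsics" (3x3 intrinsics, pixels), "R" (3x3) and "t" (3): a world point X has camera coordinates R X + t; the wrist camera has in their place "mount" (4x4, takes a point from camera to tool coordinates, whose origin is the TCP and whose axes are the tool frame's). Camera axes: x right, y down, z forward; pixel columns grow to the right and rows downward; lengths in m; the calibration is good to about 2 mm. A picture is of the moment at which its call begins: read the wrist's pose just before it. camera_params takes no time and is no camera call.
- ctrl.sign_off(): hands the job in, once; it reports no verdict.
The state is a dict: "time_s": time; "q": joint angles; "dq": joint speeds; "joint_torque": joint torques, N m; "tool_pos": TCP position; "tool_rot": TCP orientation; "contact_force": force on the tool from outside, world axes, zero at the start; "wrist_torque": the same for the moment, N m; "grip_width": opening from 0.0 (shut) to 1.0 (fully open).
Only numpy, scipy, OpenCV 4.12 (cv2) and the standard library are available. Lean on these libraries where they do the work, as an engineer would, in place of code of your own. Each camera call takes 0.05 s, during which the arm holds its last target.

## Working session

There is one attempt and no reset: what is moved stays moved. The work goes in short steps, Python scripts to look and compute and a tool call to move; the robot and the scene stay as the last step left them, time stands still between calls to the robot, and variables do not carry over. Pictures are saved under pics/ and viewed, and the job is handed in when it is done.

Besides the shell and the picture viewer there is one more tool, called as a command line: name --argument value ..., lists and objects as JSON in quotes. play_rows: Moves the arm, as the interface text tells. Its arguments: {"type":"object","properties":{"motion":{"type":"string"},"newtons":{"type":"number"}},"required":["motion"]}

```bash
mkdir -p pics; ls
python3 - <<'E'
from workcell import ctrl
import cv2,numpy as np
print(ctrl.observe())
for n in ["side","top","wrist"]:
    p=ctrl.camera_params(n); print(n,{k:np.round(v,4).tolist() for k,v in p.items()})
    cv2.imwrite(f"pics/{n}0.png",ctrl.read_camera(n)[:,:,::-1])
E
```

```text
pics
{'time_s': 0.0, 'q': array([ 1.14744100e+00,  3.51245171e-01,  1.65245197e+00,  1.84766985e-05,
        1.13904102e+00, -8.46172107e-02]), 'dq': array([ 0.00081543, -0.00038246,  0.00082186,  0.00114557, -0.00030577,
        0.00072496]), 'joint_torque': array([-1.65025172e-04, -5.06099975e+01, -2.91403931e+01, -1.42994299e-04,
        4.53749788e-03, -1.13199033e-05]), 'tool_pos': array([0.18260861, 0.51845237, 0.23074291]), 'tool_rot': array([ 2.83013303e-04,  8.16181366e-01,  5.77795509e-01, -4.98019681e-04]), 'contact_force': array([-0.07944646, -0.36693674,  0.20175673]), 'wrist_torque': array([ 0.02898545, -0.0173719 ,  0.01959323]), 'grip_width': 1.0023660608377711}
side {'intrinsics': [[594.6605, 0.0, 317.9075], [0.0, 594.6605, 231.3198], [0.0, 0.0, 1.0]], 'R': [[0.8509, -0.5251, -0.0156], [-0.3401, -0.5281, -0.7781], [0.4003, 0.6674, -0.6279]], 't': [-0.4817, 0.2367, 1.0985]}
top {'intrinsics': [[508.9214, 0.0, 322.5332], [0.0, 508.9214, 240.2591], [0.0, 0.0, 1.0]], 'R': [[-0.0181, -0.9998, 0.0034], [-0.9964, 0.0178, -0.0834], [0.0834, -0.0049, -0.9965]], 't': [-0.0416, 0.5519, 0.9312]}
wrist {'intrinsics': [[407.7566, 0.0, 311.6196], [0.0, 407.7566, 240.7143], [0.0, 0.0, 1.0]], 'mount': [[1.0, 0.0005, -0.0004, 0.0005], [-0.0004, 0.9514, 0.3078, -0.0784], [0.0005, -0.3078, 0.9514, -0.1429], [0.0, 0.0, 0.0, 1.0]]}
```

View pics/side0.png

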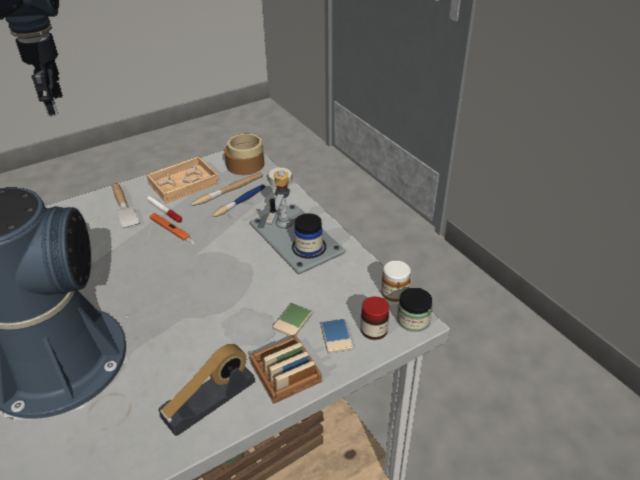

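View pics/top0.png

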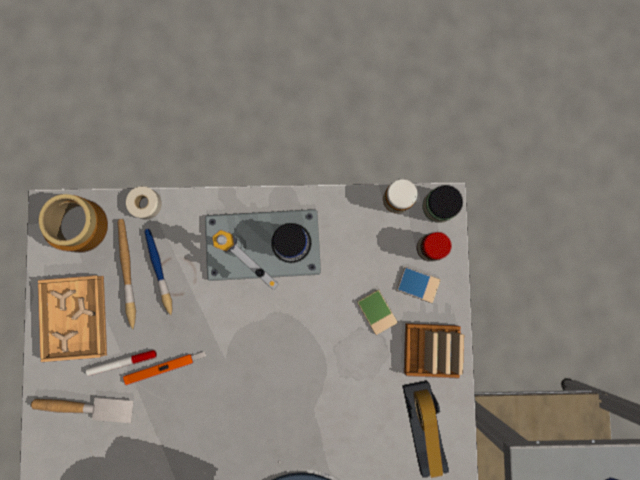

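View pics/wrist0.png

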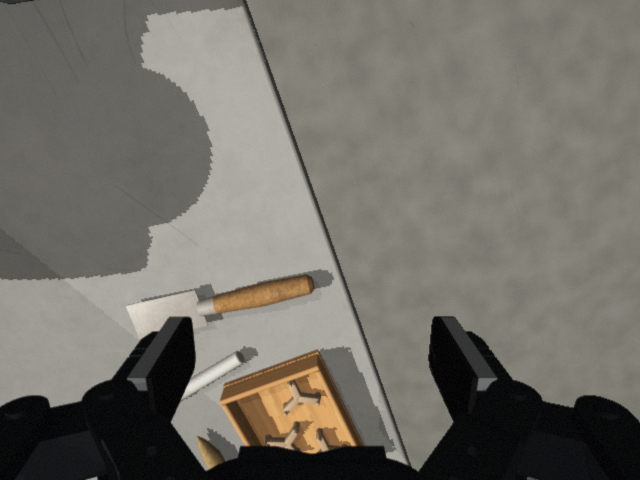

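```bash
cat > h.py <<'E'
from workcell import ctrl
import cv2,numpy as np
from scipy.spatial.transform import Rotation as Ro
def cam(name,pose=None):
    p=ctrl.camera_params(name); K=np.array(p['intrinsics'])
    if name!='wrist':return K,np.array(p['R']),np.array(p['t'])
    o=pose; q=o['tool_rot']; T=np.eye(4);T[:3,:3]=Ro.from_quat([q[1],q[2],q[3],q[0]]).as_matrix();T[:3,3]=o['tool_pos']
    M=np.linalg.inv(T@np.array(p['mount'])); return K,M[:3,:3],M[:3,3]
def back(c,uv,z):
    K,R,t=c; d=R.T@np.linalg.inv(K)@[uv[0],uv[1],1]; o=-R.T@t
    return o+d*(z-o[2])/d[2]
def proj(c,X):
    K,R,t=c; p=K@(R@np.array(X)+t); return p[:2]/p[2]
def tri(c1,u1,c2,u2):
    P=[c[0]@np.c_[c[1],c[2]] for c in(c1,c2)]
    X=cv2.triangulatePoints(P[0],P[1],np.float64(u1).reshape(2,1),np.float64(u2).reshape(2,1)).ravel();return X[:3]/X[3]
E
python3 - <<'E'
import cv2
a=cv2.imread('pics/top0.png')[195:300,190:335];cv2.imwrite('pics/t0c.png',cv2.resize(a,None,fx=5,fy=5,interpolation=2))
a=cv2.imread('pics/side0.png')[155:275,240:360];cv2.imwrite('pics/s0c.png',cv2.resize(a,None,fx=5,fy=5,interpolation=2))
E
```

```text
(no output)
```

View pics/t0c.png

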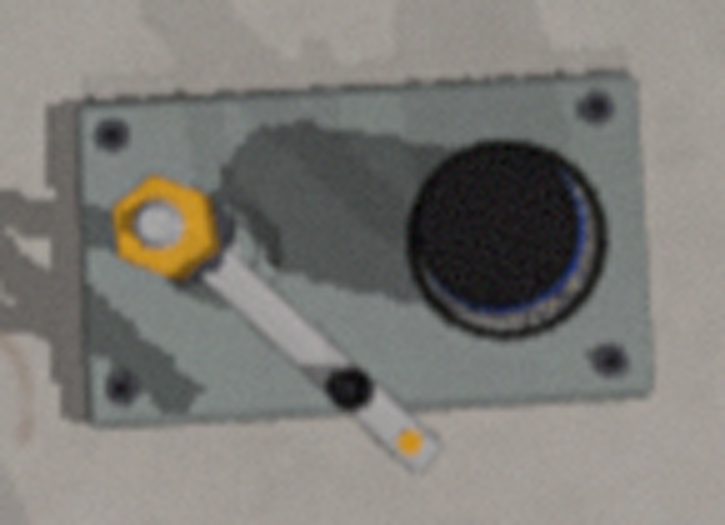

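View pics/s0c.png

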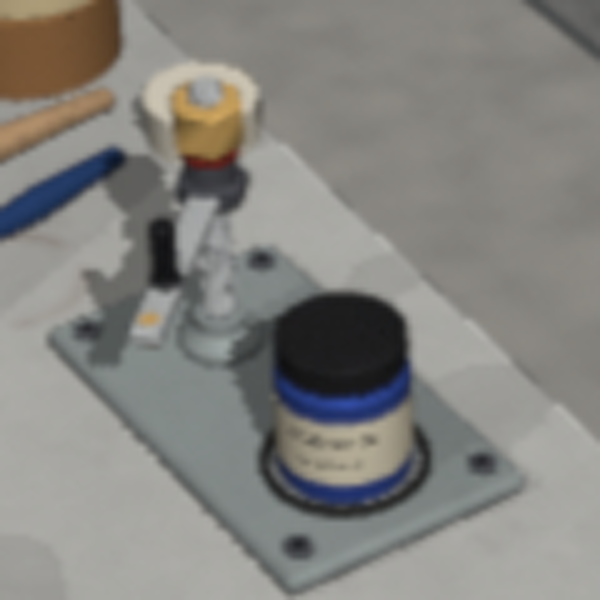

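Run:
```python
from h import *
c=cam('top');s=cam('side')
T=lambda x,y:np.array([x/5+190-.4,y/5+195-.4]); S=lambda x,y:np.array([x/5+240-.4,y/5+155-.4])
cs=np.array([back(c,T(*p),.015) for p in [(80,103),(632,73),(652,392),(93,425)]])
print(cs.round(4)); print('sides',np.linalg.norm(cs-np.roll(cs,-1,0),axis=1))
ctr=cs.mean(0);y=(cs[0]+cs[3]-cs[1]-cs[2]);y/=np.linalg.norm(y);print('ctr',ctr,'y',y,'post',ctr+.05*y,'nest',ctr-.055*y)
print('post',back(c,T(158,223),.158),tri(c,T(158,223),s,S(206,87)))
print('jar',back(c,T(497,225),.09),tri(c,T(497,225),s,S(342,325)))
print('knob',tri(c,T(350,386),s,S(161,226)))
print('tipmark',tri(c,T(409,441),s,S(149,318)), back(c,T(409,441),.11))
print('nuttop',tri(c,T(160,226),s,S(206,100)))
for z in(.118,.135,.14):print(z,back(c,T(350,388),z))
```

```text
[[ 0.6034  0.1694  0.015 ]
 [ 0.6111 -0.0402  0.015 ]
 [ 0.49   -0.0457  0.015 ]
 [ 0.4814  0.1644  0.015 ]]
sides [0.2097827  0.12128311 0.21026906 0.12205036]
ctr [0.54647759 0.06197159 0.015     ] y [-0.03895578  0.99924094  0.        ] post [0.5445298  0.11193363 0.015     ] nest [0.54862016 0.00701333 0.015     ]
post [0.54434966 0.11205156 0.158     ] [0.54410342 0.11271566 0.15573551]
jar [0.54761597 0.00721343 0.09      ] [0.54743833 0.007082   0.09211224]
knob [0.4899346  0.05380727 0.13828611]
tipmark [0.47242219 0.03723694 0.10772468] [0.47309666 0.03667379 0.11      ]
nuttop [0.54388604 0.11336595 0.14869538]
0.118 [0.49117081 0.05552419 0.118     ]
0.135 [0.49077961 0.05349083 0.135     ]
0.14 [0.49066455 0.05289278 0.14      ]
```

```bash
cat >> h.py <<'E'
def st():
    o=ctrl.observe(); q=o['tool_rot'];R=Ro.from_quat([q[1],q[2],q[3],q[0]]).as_matrix()
    print('t',round(o['time_s'],2),'pos',o['tool_pos'].round(4),'xang',round(np.degrees(np.arctan2(R[1,0],R[0,0])),2),'z',R[:,2].round(4),'F',o['contact_force'].round(2),'M',o['wrist_torque'].round(3),'g',round(o['grip_width'],3),'q6',round(float(np.degrees(o['q'][5])),1));return o
def down(a):
    a=np.radians(a);x=np.array([np.cos(a),np.sin(a),0]);z=np.array([0,0,-1.]);return np.c_[x,np.cross(z,x),z]
def plan(wps,g,p0=None,R0=None):
    "wps: list of (pos,xang) per row"
    o=ctrl.observe();q=o['tool_rot'];R=Ro.from_quat([q[1],q[2],q[3],q[0]]).as_matrix() if R0 is None else R0
    p=np.array(o['tool_pos']) if p0 is None else np.array(p0);out=[]
    for P,a in wps:
        d=(R.T@(np.array(P)-p)*1000).round(1); r=np.degrees(Ro.from_matrix(R.T@down(a)).as_rotvec()).round(2)
        p=p+R@d/1000;R=R@Ro.from_rotvec(np.radians(r)).as_matrix();out.append(f"{g} "+" ".join(f"{v:g}" for v in [*d,*r]))
    for i in range(0,len(out),10):print("; ".join(out[i:i+10]),'\n')
def line(P0,a0,P1,a1,n):return[(np.array(P0)+(np.array(P1)-P0)*k/n,a0+(a1-a0)*k/n) for k in range(1,n+1)]
E
python3 - <<'E'
from h import *
o=st()
plan(line(o['tool_pos'],70.6,[.49,.054,.25],-42.6,15),1)
E
```

```text
t 0.15 pos [0.1827 0.5185 0.2309] xang 70.59 z [-4.e-04 -8.e-04 -1.e+00] F [ 0.2   0.21 -0.15] M [0.029 0.048 0.05 ] g 1.002 q6 -4.8
1 -22.4 29.6 -1.3 -0 0.05 7.53; 1 -18.3 32.3 -1.2 -0 0 7.55; 1 -13.9 34.4 -1.3 -0 0 7.55; 1 -9.3 36 -1.3 0 0 7.54; 1 -4.5 36.9 -1.3 0 0 7.55; 1 0.4 37.1 -1.2 0 0 7.55; 1 5.3 36.7 -1.3 0 0 7.54; 1 10 35.8 -1.3 0 0 7.55; 1 14.7 34.1 -1.3 0 0 7.55; 1 19 31.9 -1.2 0 0 7.54 

1 23.1 29.1 -1.3 0 0 7.55; 1 26.6 25.8 -1.3 0 0 7.55; 1 29.9 22.1 -1.3 0 0 7.54; 1 32.4 18.1 -1.2 0 0 7.55; 1 34.6 13.5 -1.3 0 0 7.55
```

play_rows --motion "1 -22.4 29.6 -1.3 0 0 7.55; 1 -18.3 32.3 -1.2 0 0 7.55; 1 -13.9 34.4 -1.3 0 0 7.55; 1 -9.3 36 -1.3 0 0 7.54; 1 -4.5 36.9 -1.3 0 0 7.55; 1 0.4 37.1 -1.2 0 0 7.55; 1 5.3 36.7 -1.3 0 0 7.54; 1 10 35.8 -1.3 0 0 7.55; 1 14.7 34.1 -1.3 0 0 7.55; 1 19 31.9 -1.2 0 0 7.54"

```text
time_s: 1.15
tool_pos: [0.3881, 0.2076, 0.244]
tool_rot: [-0.0, 0.999, -0.045, -0.0]
contact_force: [1.1, -0.0, -0.0]
grip_width: 1.002
```

play_rows --motion "1 23.1 29.1 -1.3 0 0 7.55; 1 26.6 25.8 -1.3 0 0 7.55; 1 29.9 22.1 -1.3 0 0 7.54; 1 32.4 18.1 -1.2 0 0 7.55; 1 34.6 13.5 -1.3 0 0 7.55; 1 0 0 0 0 0 0; 1 0 0 0 0 0 0; 1 0 0 0 0 0 0"

```text
time_s: 1.95
tool_pos: [0.4894, 0.0548, 0.2502]
tool_rot: [0.0, 0.932, -0.363, -0.0]
contact_force: [1.0, 0.8, 0.2]
grip_width: 1.0
```

Run:
```python
from h import *
o=st();im=ctrl.read_camera('wrist');cv2.imwrite('pics/w1.png',im[:,:,::-1])
c=cam('wrist',o)
for X in [[.5444,.112,.158],[.5475,.0071,.09],[.4905,.0535,.139]]:print(proj(c,X))
```

```text
t 1.95 pos [0.4894 0.0548 0.2502] xang -42.52 z [-7.e-04  1.e-04 -1.e+00] F [0.99 0.83 0.19] M [-0.029 -0.011  0.006] g 1.0 q6 43.5
[314.47953361 108.96592729]
[409.49972959 212.21863053]
[313.7214469  236.82799945]
```

View pics/w1.png

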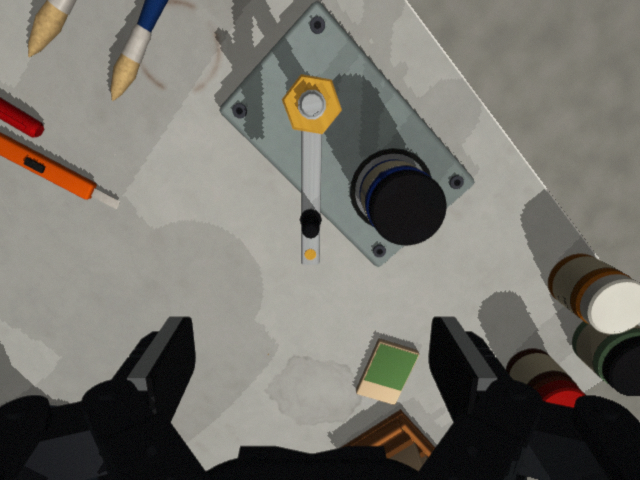

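Run:
```python
from h import *
im=cv2.imread('pics/w1.png');c=cam('wrist',ctrl.observe())
g=im.max(2)
def blob(m,box):
    x0,y0,x1,y1=box;mm=m[y0:y1,x0:x1].astype(np.uint8)
    cs,_=cv2.findContours(mm,cv2.RETR_EXTERNAL,cv2.CHAIN_APPROX_NONE);k=max(cs,key=cv2.contourArea)
    e=cv2.fitEllipse(cv2.convexHull(k));return np.array(e[0])+[x0,y0],e[1],k+[x0,y0]
l,s,_=blob(g<40,(350,155,460,255));print('lid',l,s)
k,s2,_=blob(g<40,(295,200,330,245));print('knob',k,s2)
hsv=cv2.cvtColor(im,cv2.COLOR_BGR2HSV)
n,s3,kn=blob((hsv[...,0]>12)&(hsv[...,0]<32)&(hsv[...,1]>140),(270,60,350,145));print('nut',n,s3)
print(cv2.approxPolyDP(cv2.convexHull(kn),4,True).reshape(-1,2).tolist())
print('post',back(c,(313,105),.158),'lid',back(c,l,.09),'knobtop',back(c,(310.5,231),.139))
cv2.imwrite('pics/w1c.png',cv2.resize(im[60:270,260:460],None,fx=3.5,fy=2.85,interpolation=2))
cv2.imwrite('pics/w1n.png',cv2.resize(im[65:145,270:360],None,fx=7,fy=7,interpolation=2))
```

```text
lid [405.69378662 200.71733856] (78.64178466796875, 88.2046890258789)
knob [310.16737175 222.70743561] (20.23775291442871, 28.525646209716797)
nut [311.6958313  104.09975815] (56.19221115112305, 60.47330093383789)
[[301, 75], [331, 80], [340, 111], [322, 133], [295, 129], [283, 98]]
post [0.54521297 0.11423486 0.158     ] lid [0.55099595 0.01622113 0.09      ] knobtop [0.49164582 0.05797343 0.139     ]
```

View pics/w1n.png

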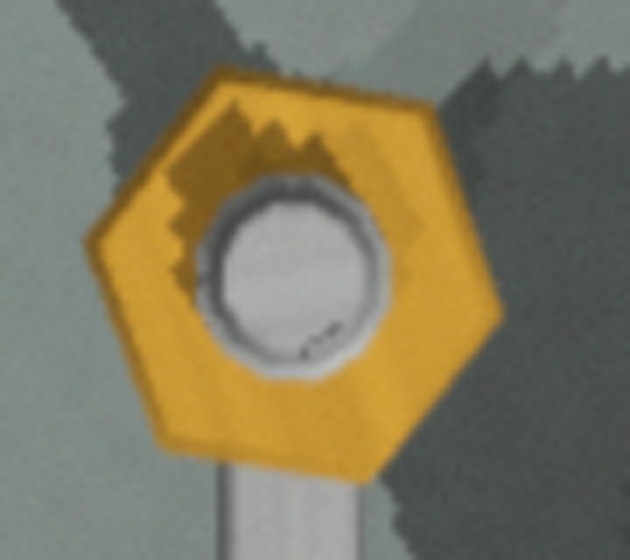

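View pics/w1c.png

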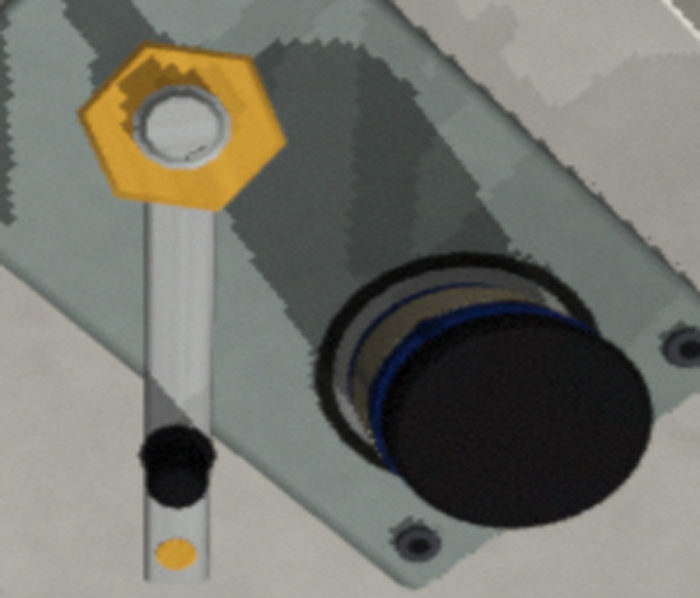

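Run:
```python
from h import *
c=cam('wrist',ctrl.observe())
po=np.array([.5452,.1142])
W=lambda x,y:(260+x/3.5-.4,60+y/2.85-.4)
for n,uv,zs in [('tipmark',W(176,553),(.106,.108,.110)),('knobtop',W(178,474),(.135,.139,.143)),('knobbase',W(178,450),(.108,.117,)),('lid',W(518,420),(.088,.09,.092)),('barend',W(177,580),(.108,))]:
  for z in zs:
    X=back(c,uv,z);d=X[:2]-po;print(n,z,X.round(4),np.hypot(*d).round(4),np.degrees(np.arctan2(d[1],d[0])).round(2))
```

```text
tipmark 0.106 [0.4726 0.0381 0.106 ] 0.1052 -133.64
tipmark 0.108 [0.4731 0.0386 0.108 ] 0.1045 -133.64
tipmark 0.11 [0.4736 0.0391 0.11  ] 0.1038 -133.64
knobtop 0.135 [0.4932 0.0597 0.135 ] 0.0754 -133.67
knobtop 0.139 [0.4939 0.0605 0.139 ] 0.0742 -133.68
knobtop 0.143 [0.4947 0.0614 0.143 ] 0.0731 -133.68
knobbase 0.108 [0.4921 0.0587 0.108 ] 0.0768 -133.72
knobbase 0.117 [0.4938 0.0605 0.117 ] 0.0744 -133.74
lid 0.088 [0.5491 0.0108 0.088 ] 0.1035 -87.85
lid 0.09 [0.549  0.0114 0.09  ] 0.1028 -87.86
lid 0.092 [0.549  0.0121 0.092 ] 0.1022 -87.86
barend 0.108 [0.4681 0.0329 0.108 ] 0.112 -133.46
```

Run:
```python
from h import *
o=st()
plan(line(o['tool_pos'],-42.5,[.4912,.0564,.116],-43.4,5),0)
```

```text
t 2.0 pos [0.4894 0.0549 0.2503] xang -42.51 z [-4.e-04  1.e-04 -1.e+00] F [ 0.75 -0.33 -0.52] M [ 0.021 -0.009  0.012] g 0.999 q6 43.5
0 0.1 -0.5 26.9 0.01 0.02 0.17; 0 0 -0.4 26.8 0 0 0.18; 0 0.1 -0.5 26.9 0 0 0.18; 0 0.1 -0.4 26.9 0 0 0.18; 0 0 -0.5 26.8 0 0 0.18
```

play_rows --motion "0 0.1 -0.5 26.9 0 0 0.18; 0 0 -0.5 26.9 0 0 0.18; 0 0.1 -0.4 26.9 0 0 0.18; 0 0 -0.5 26.9 0 0 0.18; 0 0 -0.4 20 0 0 0.18; 0 0 0 6.8 0 0 0; 0 0 0 0 0 0 0; 0 0 0 0 0 0 0" --newtons 20

```text
time_s: 2.8
tool_pos: [0.4921, 0.056, 0.117]
tool_rot: [-0.0, 0.929, -0.37, 0.001]
contact_force: [-0.2, -0.3, -0.4]
grip_width: 0.497
```

Run:
```python
from h import *
o=st()
cv2.imwrite('pics/w2.png',ctrl.read_camera('wrist')[:,:,::-1])
a=ctrl.read_camera('side')[155:275,240:360,::-1];cv2.imwrite('pics/s2c.png',cv2.resize(a,None,fx=5,fy=5,interpolation=2))
```

```text
t 2.8 pos [0.4921 0.056  0.117 ] xang -43.47 z [ 0.0013  0.     -1.    ] F [-0.24 -0.35 -0.44] M [-0.022  0.03  -0.022] g 0.497 q6 44.6
```

View pics/w2.png

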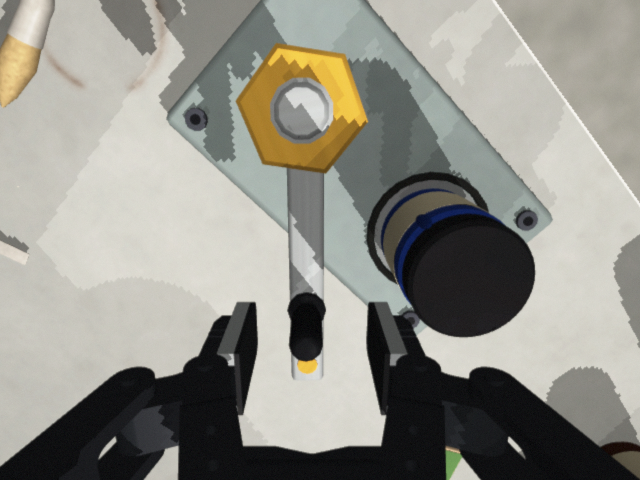

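View pics/s2c.png

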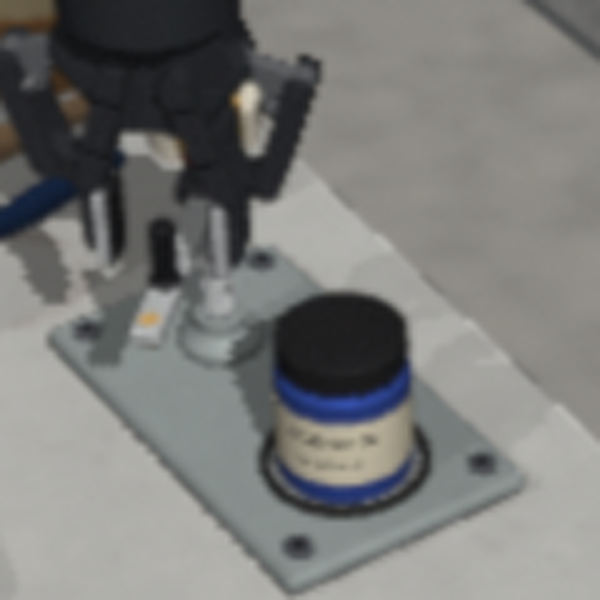

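Run:
```python
from h import *
o=ctrl.observe();c=cam('wrist',o);X=o['tool_pos']
for dz in(0,.011,.019,.022):print(dz,proj(c,X+[0,0,dz]))
po=back(c,(302,110),.158);print(po)
for n,uv,z in[('knobtop',(305.5,345),.139),('tip',(307,367),.108),('lid',(473,272),.09)]:
  x=back(c,uv,z);d=x-po;print(n,x,np.hypot(*d[:2]),np.degrees(np.arctan2(d[1],d[0])))
```

```text
0 [310.57692028 321.20966023]
0.011 [310.5275044  336.02263561]
0.019 [310.48700895 348.16160742]
0.022 [310.4706857  353.05468983]
[0.54544545 0.11477867 0.158     ]
knobtop [0.49315773 0.05930256 0.139     ] 0.07623387865361383 -133.30530023144732
tip [0.47218411 0.03704513 0.108     ] 0.10681632354488887 -133.3035014171957
lid [0.55194049 0.01270556 0.09      ] 0.10227954191052449 -86.35910862739877
```

play_rows --motion "0 -1.5 -2 0 0 0 0; -1 0 0 0 0 0 0; -1 0 0 0 0 0 0; -1 0 0 0 0 0 0; -1 0 0 0 0 0 0; -1 0 0 0 0 0 0; -1 0 0 0 0 0 0" --newtons 20

```text
time_s: 3.6
tool_pos: [0.492, 0.0583, 0.1162]
tool_rot: [-0.0, 0.929, -0.371, -0.0]
contact_force: [-1.8, 1.2, 6.0]
grip_width: 0.132
```

Run:
```python
from h import *
o=st()
P=o['tool_pos'];a0=-43.5
d0=np.radians(a0-90);post=P[:2]-.078*np.array([np.cos(d0),np.sin(d0)]);print(post)
w=[]
n=7;tot=42
for k in range(1,n+1):
  b=tot*k/n;d=d0+np.radians(b);w.append((np.r_[post+.078*np.array([np.cos(d),np.sin(d)]),P[2]+.01*b/360],a0+b))
plan(w,-1)
```

```text
t 3.6 pos [0.492  0.0583 0.1162] xang -43.53 z [ 0.e+00  2.e-04 -1.e+00] F [-1.83  1.25  5.96] M [ 0.265  0.323 -0.017] g 0.132 q6 44.9
[0.54566264 0.11484138]
-1 8.2 -0.4 -0.2 -0.01 0 -6.03; -1 8.1 -0.5 -0.1 0 0 -6; -1 8.2 -0.4 -0.2 0 0 -6; -1 8.1 -0.4 -0.2 0 0 -6; -1 8.2 -0.4 -0.1 0 0 -6; -1 8.1 -0.5 -0.2 -0 0 -6; -1 8.2 -0.4 -0.2 -0 0 -6
```

play_rows --motion "-1 4.1 -0.1 -0.1 0 0 -3; -1 8.2 -0.4 -0.2 0 0 -6; -1 8.1 -0.4 -0.2 0 0 -6; -1 8.2 -0.4 -0.2 0 0 -6; -1 8.1 -0.4 -0.1 0 0 -6; -1 0 0 0 0 0 0"

```text
time_s: 4.2
tool_pos: [0.5244, 0.0403, 0.117]
tool_rot: [-0.001, 0.99, -0.142, 0.001]
contact_force: [3.0, 6.4, 1.8]
grip_width: 0.13
```

Run:
```python
from h import *
o=st()
```

```text
t 4.2 pos [0.5244 0.0403 0.117 ] xang -16.34 z [ 0.0014  0.0012 -1.    ] F [2.97 6.42 1.81] M [ 0.955 -0.408  0.063] g 0.13 q6 15.6
```

play_rows --motion "-1 6.8 -0.8 -0.1 0 0 -5; -1 6.8 -0.8 -0.1 0 0 -5; -1 6.8 -0.4 -0.1 0 0 -5; -1 0 0 0 0 0 0; -1 0 0 0 0 0 0"

```text
time_s: 4.7
tool_pos: [0.5444, 0.0378, 0.1174]
tool_rot: [-0.0, 1.0, -0.013, 0.001]
contact_force: [0.3, 1.6, 4.1]
grip_width: 0.129
```

Run:
```python
from h import *
o=st()
im=ctrl.read_camera('wrist')[:,:,::-1];cv2.imwrite('pics/w3.png',im)
```

```text
t 4.7 pos [0.5444 0.0378 0.1174] xang -1.51 z [ 1.2e-03  1.0e-04 -1.0e+00] F [0.35 1.56 4.08] M [ 0.26  -0.033  0.039] g 0.129 q6 0.6
```

View pics/w3.png

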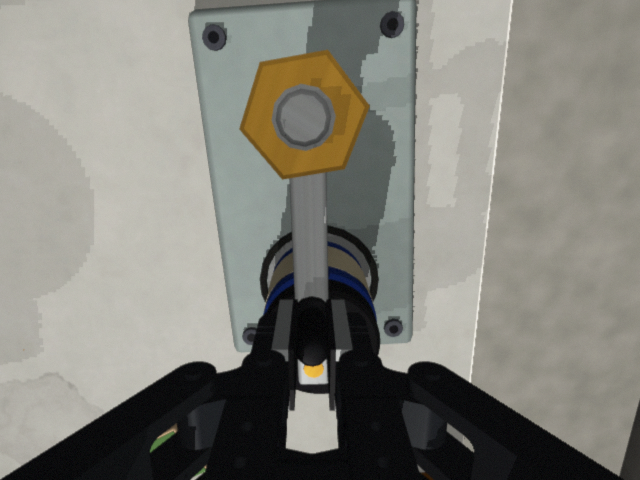

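Run:
```python
from h import *
o=ctrl.observe();c=cam('wrist',o)
po=back(c,(303.5,117),.158)
for uv,z in[((314,368.5),.108),((311,240),.108)]:
  x=back(c,uv,z);d=x-po;print(po,x,np.hypot(*d[:2]),np.degrees(np.arctan2(d[1],d[0])))
```

```text
[0.54510738 0.1151796  0.158     ] [0.54534687 0.00888404 0.108     ] 0.1062958304773102 -89.8709078763214
[0.54510738 0.1151796  0.158     ] [0.54560089 0.0679577  0.108     ] 0.047224476970253365 -89.40122990079787
```

play_rows --motion "-1 2.3 0 0 0 0 -1.7; -1 0 0 0 0 0 0; -1 0 0 0 0 0 0; 0 0 0 0 0 0 0; 0 0 0 0 0 0 0; 0 0 0 0 0 0 0; 0 0 0 0 0 0 0; 0 0 0 -20 0 0 0; 0 0 0 -40 0 0 0; 0 0 0 -40 0 0 0"

```text
time_s: 5.75
tool_pos: [0.5457, 0.0376, 0.2178]
tool_rot: [0.0, 1.0, 0.002, -0.001]
contact_force: [0.1, 0.0, 0.6]
grip_width: 0.503
```

play_rows --motion "1 0 -10 -40 0 0 0; 1 0 -10 -40 0 0 0; 1 0 -10 -10 0 0 0; 1 0 0 0 0 0 0; 1 0 0 0 0 0 0; 1 0 0 0 0 0 0"

```text
time_s: 6.35
tool_pos: [0.5454, 0.0673, 0.3052]
tool_rot: [0.0, 1.0, 0.001, -0.002]
contact_force: [-0.2, -0.7, -1.0]
grip_width: 1.001
```

Run:
```python
from h import *
o=st()
im=ctrl.read_camera('wrist')[:,:,::-1];cv2.imwrite('pics/w4.png',im);cv2.imwrite('pics/w4c.png',cv2.resize(im[80:330,220:420],None,fx=3,fy=2.4,interpolation=2))
cv2.imwrite('pics/t4.png',ctrl.read_camera('top')[:,:,::-1])
```

```text
t 6.35 pos [0.5454 0.0673 0.3052] xang 0.17 z [-3.1e-03 -2.0e-04 -1.0e+00] F [-0.2  -0.7  -0.99] M [-0.067 -0.007 -0.043] g 1.001 q6 2.0
```

View pics/w4.png

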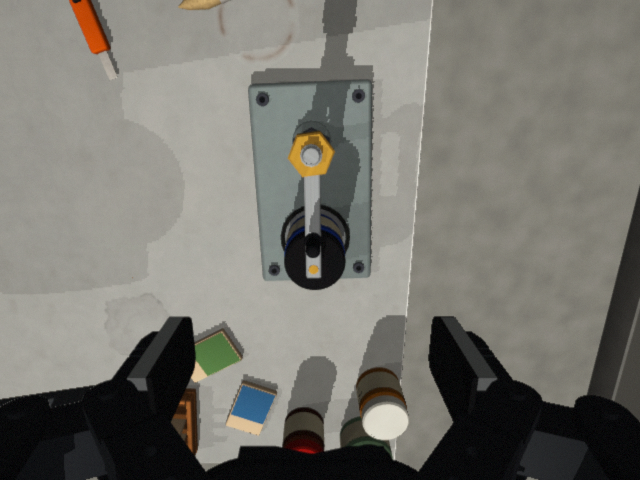

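Run:
```python
import cv2
im=cv2.imread('pics/w4.png');cv2.imwrite('pics/w4d.png',cv2.resize(im[195:295,270:360],None,fx=6,fy=6,interpolation=2))
im=cv2.imread('pics/t4.png');cv2.imwrite('pics/t4c.png',cv2.resize(im[195:300,190:335],None,fx=5,fy=5,interpolation=2))
```

```text
(no output)
```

View pics/w4d.png

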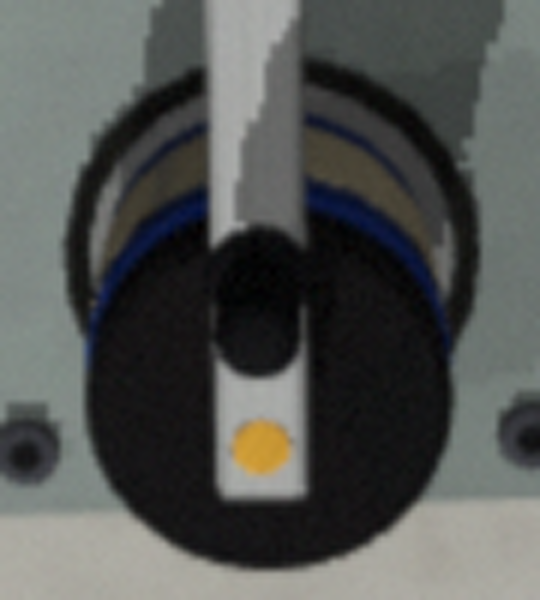

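View pics/t4c.png

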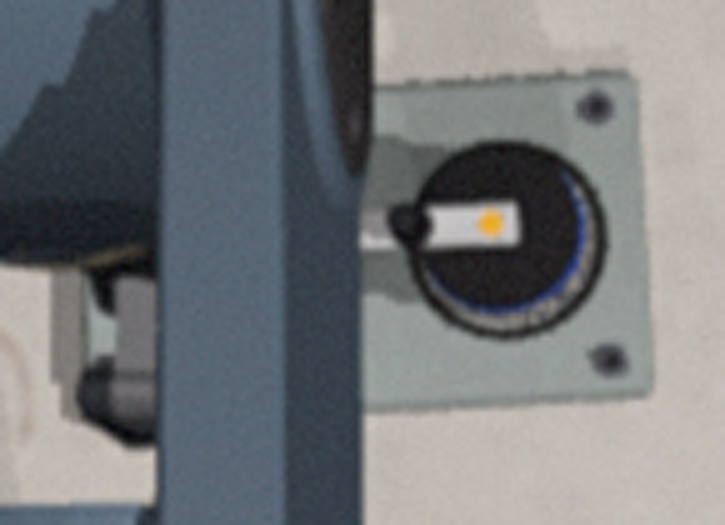

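```bash
python3 - <<'E'
from h import *
c=cam('top');print(-c[1].T@c[2])
T=lambda x,y:np.array([x/5+190-.4,y/5+195-.4])
print(back(c,T(491,223),.108),back(c,T(491,223),.1095),back(c,T(497,226),.09))
K=cam('top')
im=cv2.imread('pics/t4c.png');g=im.max(2)
# model projection of lid circle
for cx in (.546,.5475,.549):
  p=[proj(c,[cx+.03*np.cos(a),.0072+.03*np.sin(a),.09]) for a in np.linspace(0,6.28,60)];p=(np.array(p)-[190,195]+.4)*5;print(cx,p.min(0),p.max(0))
E
python3 - <<'E'
import cv2,numpy as np
im=cv2.imread('pics/t0c.png').max(2)
for x in(480,500,520):print(x,[(y,int(im[y,x])) for y in range(130,160,3)],[(y,int(im[y,x])) for y in range(290,345,4)])
E
```

```text
[ 0.47147068 -0.04687188  0.97408517]
[0.54678768 0.00815202 0.108     ] [0.54665724 0.00805672 0.1095    ] [0.54726614 0.00721784 0.09      ]
0.546 [411.05169748 144.09614308] [583.16693244 315.57451056]
0.5475 [411.0094389 139.8328897] [583.10043033 311.26289278]
0.549 [410.96719225 135.57083456] [583.03394697 306.95249368]
480 [(130, 116), (133, 114), (136, 110), (139, 90), (142, 62), (145, 36), (148, 21), (151, 21), (154, 24), (157, 29)] [(290, 29), (294, 30), (298, 28), (302, 30), (306, 50), (310, 75), (314, 92), (318, 101), (322, 102), (326, 64), (330, 35), (334, 50), (338, 95), (342, 125)]
500 [(130, 116), (133, 112), (136, 105), (139, 78), (142, 48), (145, 31), (148, 26), (151, 24), (154, 27), (157, 31)] [(290, 28), (294, 28), (298, 27), (302, 30), (306, 43), (310, 69), (314, 82), (318, 86), (322, 105), (326, 105), (330, 69), (334, 43), (338, 61), (342, 99)]
520 [(130, 114), (133, 110), (136, 108), (139, 87), (142, 59), (145, 34), (148, 23), (151, 25), (154, 25), (157, 23)] [(290, 24), (294, 27), (298, 35), (302, 47), (306, 71), (310, 90), (314, 96), (318, 103), (322, 96), (326, 85), (330, 49), (334, 40), (338, 74), (342, 108)]
```

Run:
```python
from h import *
o=st()
plan(line(o['tool_pos'],.17,[.5463,.0376,.117],1,5),0)
```

```text
t 6.45 pos [0.5457 0.0673 0.3057] xang 0.15 z [-2.3e-03 -2.0e-04 -1.0e+00] F [-0.68  0.48 -0.13] M [ 0.028 -0.027  0.007] g 1.003 q6 2.0
0 0.2 5.9 37.7 0.01 0.13 -0.18; 0 0.1 6 37.8 0 0 -0.17; 0 0.1 5.9 37.7 0 0 -0.17; 0 0 5.9 37.8 0 0 -0.16; 0 0.1 6 37.7 0 0 -0.17
```

play_rows --motion "0 0.2 5.9 37.7 0 0.1 -0.2; 0 0.1 6 37.8 0 0 -0.2; 0 0.1 5.9 37.7 0 0 -0.2; 0 0 5.9 37.8 0 0 -0.2; 0 0.1 6 27.7 0 0 0; 0 0 0 10 0 0 0; 0 0 0 0 0 0 0; 0 0 0 0 0 0 0; 0 0 0 0 0 0 0"

```text
time_s: 7.35
tool_pos: [0.5479, 0.0382, 0.1198]
tool_rot: [0.0, 1.0, 0.009, 0.002]
contact_force: [0.4, -0.5, 0.8]
grip_width: 0.501
```

Run:
```python
from h import *
o=st()
```

```text
t 7.35 pos [0.5479 0.0382 0.1198] xang 0.99 z [ 0.0041 -0.     -1.    ] F [ 0.36 -0.5   0.81] M [ 0.011  0.013 -0.021] g 0.501 q6 -1.9
```

play_rows --motion "-1 0 0 0 0 0 0; -1 0 0 0 0 0 0; -1 0 0 0 0 0 0; -1 0 0 0 0 0 0; -1 0 0 0 0 0 0; -1 0 0 0 0 0 0" --newtons 20

```text
time_s: 7.95
tool_pos: [0.5472, 0.038, 0.1191]
tool_rot: [-0.0, 1.0, 0.009, 0.001]
contact_force: [-2.7, 0.0, 5.7]
grip_width: 0.128
```

Run:
```python
from h import *
o=st()
```

```text
t 7.95 pos [0.5472 0.038  0.1191] xang 0.98 z [ 0.0022  0.     -1.    ] F [-2.69  0.02  5.74] M [0.026 0.478 0.004] g 0.128 q6 -1.9
```

play_rows --motion "0 0 0 0 0 0 0; 0 0 0 0 0 0 0; 0 0 0 0 0 0 0; 0 0 0 0 0 0 0; 0 0 0 -20 0 0 0; 1 0 0 -30 0 0 0; 1 0 0 -15 0 0 0; 1 0 0 0 0 0 0; 1 0 0 0 0 0 0; 1 0 0 0 0 0 0"

```text
time_s: 8.95
tool_pos: [0.5464, 0.038, 0.1822]
tool_rot: [-0.0, 1.0, 0.009, -0.0]
contact_force: [-0.2, -0.5, 0.3]
grip_width: 1.002
```

Run:
```python
from h import *
o=st()
im=ctrl.read_camera('wrist')[:,:,::-1];cv2.imwrite('pics/w5.png',im)
cv2.imwrite('pics/t5.png',ctrl.read_camera('top')[:,:,::-1])
```

```text
t 8.95 pos [0.5464 0.038  0.1822] xang 0.98 z [-2.e-04  0.e+00 -1.e+00] F [-0.25 -0.52  0.25] M [-0.062 -0.02   0.009] g 1.002 q6 -1.9
```

View pics/w5.png

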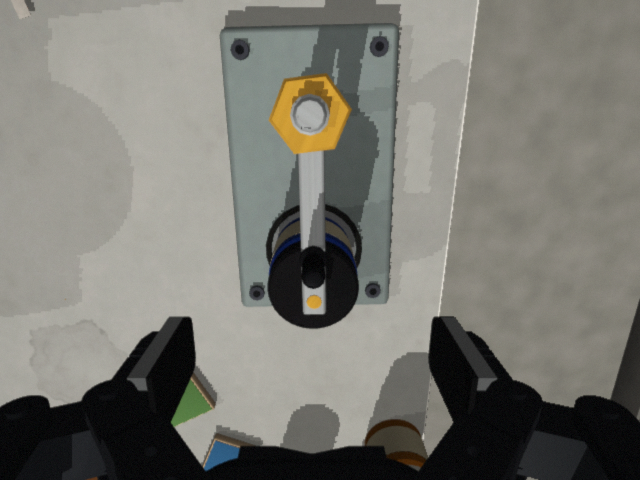

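Run:
```python
from h import *
im=cv2.imread('pics/w5.png');g=im.max(2).astype(float)
m=(g<45)
for y in range(282,326,3):
  r=np.where(m[y,255:375])[0]+255;print(y,r.min(),r.max(),(r.min()+r.max())/2,end=' | ')
h=cv2.cvtColor(im,cv2.COLOR_BGR2HSV)
mm=((h[...,0]>12)&(h[...,0]<32)&(h[...,1]>120));ys,xs=np.where(mm[285:315,295:335]);print('\ntip',xs.mean()+295,ys.mean()+285,len(xs))
for y in (296,306,310):
  r=np.where(g[y,290:340]>90)[0]+290;print(y,r.min(),r.max())
o=ctrl.observe();c=cam('wrist',o)
print(back(c,(xs.mean()+295,ys.mean()+285),.108),back(c,(313.3,302),.09))
cv2.imwrite('pics/w5d.png',cv2.resize(im[200:335,260:370],None,fx=5,fy=4.4,interpolation=2))
im=cv2.imread('pics/t5.png');cv2.imwrite('pics/t5c.png',cv2.resize(im[195:300,190:335],None,fx=5,fy=5,interpolation=2))
```

```text
282 268 357 312.5 | 285 268 369 318.5 | 288 261 374 317.5 | 291 255 374 314.5 | 294 255 374 314.5 | 297 270 356 313.0 | 300 271 355 313.0 | 303 272 354 313.0 | 306 274 352 313.0 | 309 276 350 313.0 | 312 278 347 312.5 | 315 281 345 313.0 | 318 285 341 313.0 | 321 289 336 312.5 | 324 296 330 313.0 | 
tip 313.54109589041093 301.43835616438355 146
296 302 324
306 303 324
310 303 324
[0.54880145 0.00921305 0.108     ] [ 5.48887298e-01 -1.39694735e-04  9.00000000e-02]
```

View pics/t5c.png

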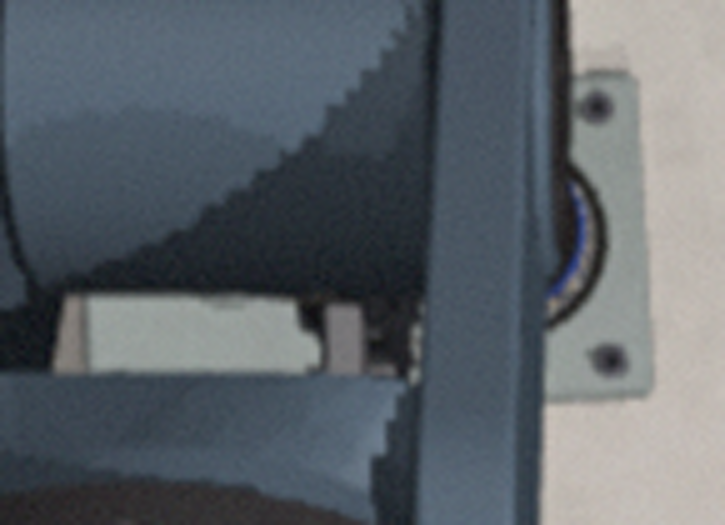

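View pics/w5d.png

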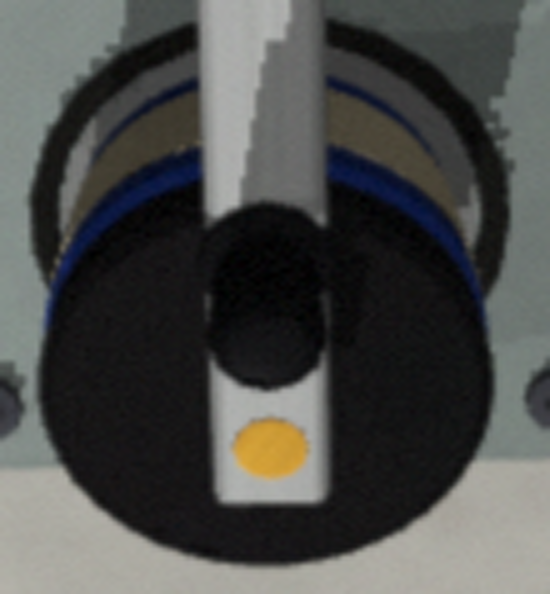

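Run:
```python
from h import *
from scipy.optimize import least_squares
def fit(fn,c,z0=.15):
    im=cv2.imread(fn);h=cv2.cvtColor(im,cv2.COLOR_BGR2HSV)
    m=((h[...,0]>10)&(h[...,0]<34)&(h[...,1]>120)).astype(np.uint8)
    m[200:]=0;m[:50]=0
    cs,_=cv2.findContours(m,cv2.RETR_EXTERNAL,cv2.CHAIN_APPROX_NONE);k=max(cs,key=cv2.contourArea)
    v=cv2.approxPolyDP(cv2.convexHull(k),3.5,True).reshape(-1,2).astype(float);print(v.tolist())
    return v
o=ctrl.observe();c=cam('wrist',o);print(o['tool_pos'])
v=fit('pics/w5.png',c)
V=np.array([back(c,p,.149) for p in v])
ctr=V.mean(0);d=V-ctr;print(ctr,np.hypot(d[:,0],d[:,1]));a=np.degrees(np.arctan2(d[:,1],d[:,0]));print(a.round(1),(a%60).round(1))
im=cv2.imread('pics/w5.png');cv2.imwrite('pics/w5n.png',cv2.resize(im[65:165,260:360],None,fx=6,fy=6,interpolation=2))
```

```text
[0.54651473 0.03797363 0.1823253 ]
[[326.0, 73.0], [351.0, 109.0], [334.0, 148.0], [294.0, 153.0], [269.0, 120.0], [282.0, 83.0]]
[0.54492401 0.11467162 0.149     ] [0.01743218 0.01730677 0.01693979 0.01676496 0.016845   0.01654281]
[  68.3    8.8  -51.  -112.  -172.2  132.7] [ 8.3  8.8  9.   8.   7.8 12.7]
```

View pics/w5n.png

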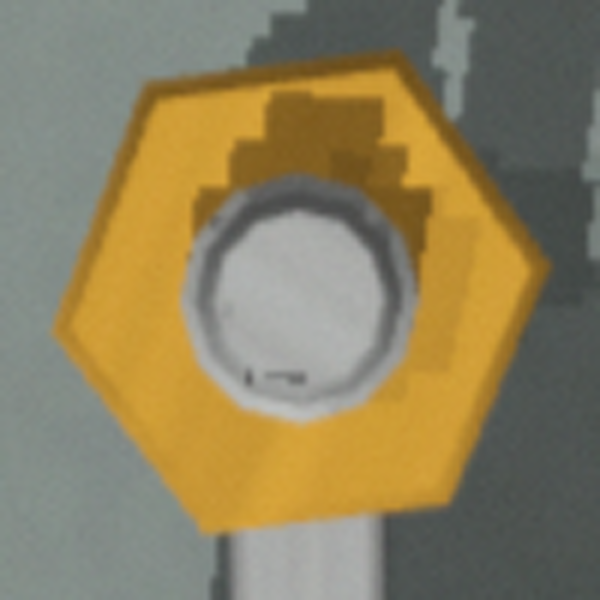

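Run:
```python
from h import *
o=st()
plan(line(o['tool_pos'],.98,[.545,.114,.23],158.6,19),1)
```

```text
t 9.05 pos [0.5465 0.038  0.1823] xang 0.98 z [-0.  0. -1.] F [ 0.15 -0.12 -0.25] M [ 0.077 -0.061  0.025] g 0.998 q6 -1.9
1 -0 -4 -2.5 -0 0 -8.3; 1 0.6 -4 -2.5 -0 0 -8.3; 1 1.1 -3.8 -2.5 -0 0 -8.29; 1 1.7 -3.6 -2.5 -0 0 -8.3; 1 2.1 -3.4 -2.5 -0 0 -8.29; 1 2.7 -3 -2.6 -0 0 -8.3; 1 3 -2.6 -2.5 -0 -0 -8.29; 1 3.4 -2.1 -2.5 -0 -0 -8.3; 1 3.7 -1.6 -2.5 -0 -0 -8.3; 1 3.9 -1.1 -2.5 -0 -0 -8.29 

1 3.9 -0.5 -2.5 -0 -0 -8.3; 1 4 0.1 -2.5 -0 -0 -8.29; 1 4 0.6 -2.5 -0 -0 -8.3; 1 3.8 1.2 -2.5 -0 -0 -8.29; 1 3.6 1.8 -2.5 -0 -0 -8.3; 1 3.3 2.2 -2.5 -0 -0 -8.3; 1 2.9 2.8 -2.6 0 -0 -8.29; 1 2.6 3.1 -2.5 0 -0 -8.3; 1 2 3.4 -2.5 0 -0 -8.29
```

play_rows --motion "1 0 -4 -22.5 0 0 -8.3; 1 0.6 -4 -2.5 0 0 -8.3; 1 1.1 -3.8 -2.5 0 0 -8.3; 1 1.7 -3.6 -2.5 0 0 -8.3; 1 2.1 -3.4 -2.5 0 0 -8.3; 1 2.7 -3 -2.5 0 0 -8.3; 1 3 -2.6 -2.5 0 0 -8.3; 1 3.4 -2.1 -2.5 0 0 -8.3; 1 3.7 -1.6 -2.5 0 0 -8.3; 1 3.9 -1.1 -2.5 0 0 -8.3"

```text
time_s: 10.05
tool_pos: [0.5459, 0.0782, 0.2277]
tool_rot: [0.0, 0.741, 0.671, 0.0]
contact_force: [-0.5, 0.4, -0.3]
grip_width: 0.997
```

play_rows --motion "1 3.9 -0.5 -2.5 0 0 -8.3; 1 4 0.1 -2.5 0 0 -8.3; 1 4 0.6 -2.5 0 0 -8.3; 1 3.8 1.2 -2.5 0 0 -8.3; 1 3.6 1.8 0 0 0 -8.3; 1 3.3 2.2 0 0 0 -8.3; 1 2.9 2.8 0 0 0 -8.3; 1 2.6 3.1 0 0 0 -8.3; 1 2 3.4 0 0 0 -8.3; 1 0 0 0 0 0 0"

```text
time_s: 11.05
tool_pos: [0.5451, 0.1143, 0.2377]
tool_rot: [0.0, 0.184, 0.983, 0.0]
contact_force: [-0.4, -0.7, -0.2]
grip_width: 0.998
```

play_rows --motion "1 0 0 0 0 0 0; 1 0 0 0 0 0 0; 1 0 0 0 0 0 0"

```text
time_s: 11.35
tool_pos: [0.5453, 0.1138, 0.2383]
tool_rot: [0.001, 0.186, 0.983, 0.0]
contact_force: [0.4, -0.3, 1.1]
grip_width: 0.999
```

Run:
```python
from h import *
o=st();c=cam('wrist',o)
im=ctrl.read_camera('wrist')[:,:,::-1];cv2.imwrite('pics/w6.png',im)
print(proj(c,[.545,.114,.158]),proj(c,[.545,.114,.148]))
```

```text
t 11.35 pos [0.5453 0.1138 0.2383] xang 158.55 z [ 0.0016 -0.     -1.    ] F [ 0.44 -0.32  1.14] M [-0.024  0.007  0.013] g 0.999 q6 -151.5
[313.27041598 251.10715132] [313.21783315 245.59306921]
```

View pics/w6.png

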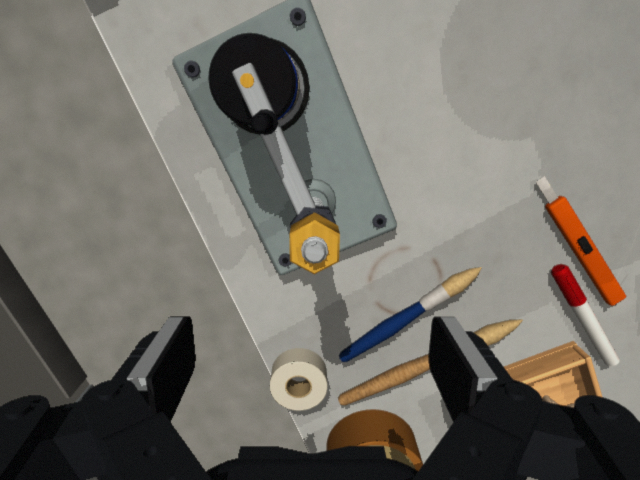

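Run:
```python
from h import *
o=st()
plan(line(o['tool_pos'],158.55,[.5445,.1142,.124],158.6,4),0.2)
```

```text
t 11.4 pos [0.5453 0.1138 0.2383] xang 158.58 z [ 0.0016 -0.     -1.    ] F [-0.41  0.4   0.16] M [-0.034  0.017  0.015] g 0.999 q6 -151.6
0.2 0.3 -0 28.6 0.03 0.09 0.02; 0.2 0.2 -0 28.6 0 -0 -0.01; 0.2 0.2 0 28.5 0 -0 -0.02; 0.2 0.2 0 28.6 0 -0 -0.01
```

play_rows --motion "0.2 0 0 0 0 0 0; 0.2 0 0 0 0 0 0; 0.2 0 0 0 0 0 0; 0.2 0.3 0 20 0 0.1 0; 0.2 0.3 0 25 0 0 0; 0.2 0.3 0 25 0 0 0; 0.2 0 0 20 0 0 0; 0.2 0 0 10 0 0 0; 0.2 0 0 0 0 0 0; 0.2 0 0 0 0 0 0"

```text
time_s: 12.4
tool_pos: [0.545, 0.1144, 0.1392]
tool_rot: [0.0, 0.185, 0.983, 0.0]
contact_force: [0.0, 0.6, -0.1]
grip_width: 0.605
```

Run:
```python
from h import *
o=st();c=cam('wrist',o)
im=ctrl.read_camera('wrist')[:,:,::-1];cv2.imwrite('pics/w7.png',im)
a=ctrl.read_camera('side')[135:255,220:340,::-1];cv2.imwrite('pics/s7c.png',cv2.resize(a,None,fx=5,fy=5,interpolation=2))
print(proj(c,[*o['tool_pos'][:2],.148]))
```

```text
t 12.4 pos [0.545  0.1144 0.1392] xang 158.68 z [ 1.e-03  7.e-04 -1.e+00] F [ 0.03  0.6  -0.14] M [-0.011  0.015 -0.016] g 0.605 q6 -151.6
[313.09714855 330.69165681]
```

View pics/w7.png

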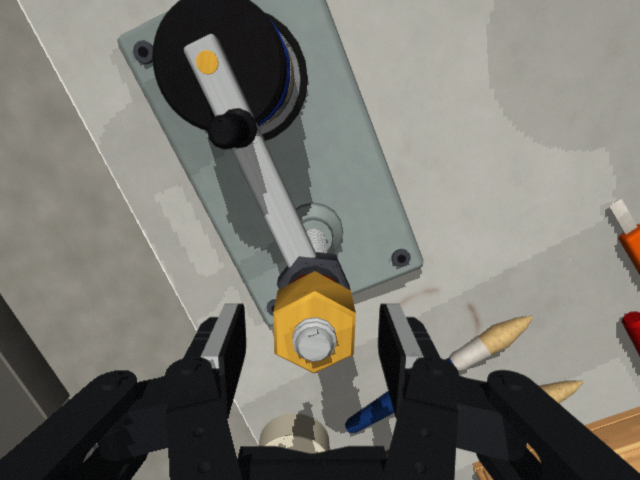

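View pics/s7c.png

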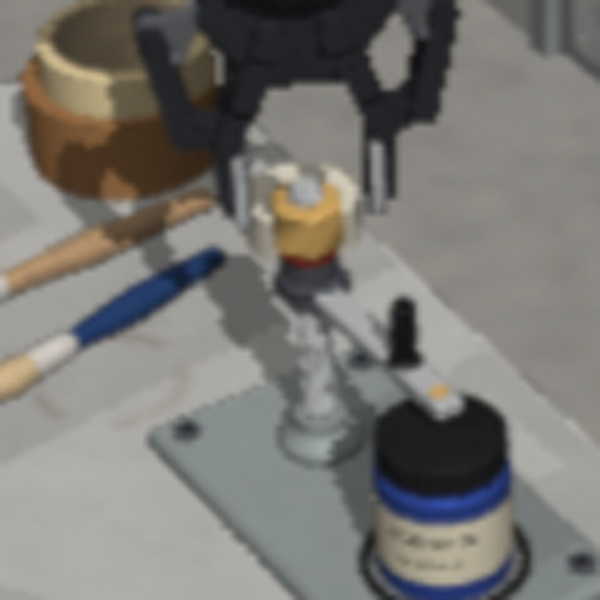

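play_rows --motion "0.2 -0.3 0 15 0 0 0; 0.2 0 0 0 0 0 0; 0.2 0 0 0 0 0 0; -1 0 0 0 0 0 0; -1 0 0 0 0 0 0; -1 0 0 0 0 0 0; -1 0 0 0 0 0 0; -1 0 0 0 0 0 0" --newtons 60

```text
time_s: 13.3
tool_pos: [0.5443, 0.1147, 0.1245]
tool_rot: [-0.001, 0.185, 0.983, 0.0]
contact_force: [-7.4, 1.4, 10.0]
grip_width: 0.339
```

Run:
```python
from h import *
o=st()
```

```text
t 13.3 pos [0.5443 0.1147 0.1245] xang 158.67 z [-9.0e-04  1.2e-03 -1.0e+00] F [-7.42  1.44  9.95] M [ 0.309  1.24  -0.127] g 0.339 q6 -151.7
```

play_rows --motion "-1 0.6 -0.2 -0.5 0 0 1; -1 0 0 0.1 0 0 3; -1 0 0 0.1 0 0 3; -1 0 0 0 0 0 0"

```text
time_s: 13.7
tool_pos: [0.5442, 0.1147, 0.1243]
tool_rot: [0.0, 0.245, 0.969, 0.001]
contact_force: [-3.7, 3.4, 5.9]
grip_width: 0.336
```

Run:
```python
from h import *
o=st()
```

```text
t 13.7 pos [0.5442 0.1147 0.1243] xang 151.61 z [ 4.0e-04  1.2e-03 -1.0e+00] F [-3.7   3.44  5.9 ] M [ 0.499  0.666 -0.164] g 0.336 q6 -144.6
```

play_rows --motion "-1 0.3 0.3 0.1 0 0 5; -1 0 0 0.1 0 0 5; -1 0 0 0.2 0 0 5; -1 0 0 0.1 0 0 5; -1 0 0 0.1 0 0 5"

```text
time_s: 14.2
tool_pos: [0.5442, 0.1147, 0.1237]
tool_rot: [0.0, 0.45, 0.893, 0.0]
contact_force: [-2.9, 0.1, 6.0]
grip_width: 0.335
```

Run:
```python
from h import *
o=st();c=cam('wrist',o)
im=ctrl.read_camera('wrist')[:,:,::-1];cv2.imwrite('pics/w8.png',im)
```

```text
t 14.2 pos [0.5442 0.1147 0.1237] xang 126.55 z [ 5.e-04  6.e-04 -1.e+00] F [-2.91  0.12  5.96] M [0.159 0.436 0.053] g 0.335 q6 -119.5
```

View pics/w8.png

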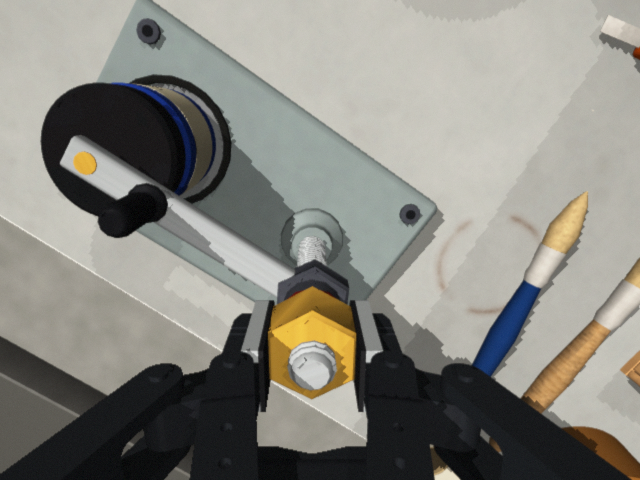

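play_rows --motion "-1 0 0 0.1 0 0 3; -1 0 0 0.1 0 0 3; -1 0 0 0.1 0 0 3"

```text
time_s: 14.55
tool_pos: [0.5442, 0.1147, 0.1234]
tool_rot: [0.0, 0.518, 0.856, 0.0]
contact_force: [-3.2, 0.7, 5.8]
grip_width: 0.341
```

Run:
```python
from h import *
o=st()
```

```text
t 14.55 pos [0.5442 0.1147 0.1234] xang 117.65 z [ 6.e-04  7.e-04 -1.e+00] F [-3.18  0.74  5.82] M [0.129 0.487 0.054] g 0.341 q6 -110.6
```

play_rows --motion "-1 0 0 0.1 0 0 3; -1 0 0 0.1 0 0 3; -1 0 0 0.1 0 0 3"

```text
time_s: 14.85
tool_pos: [0.5442, 0.1148, 0.1231]
tool_rot: [0.0, 0.583, 0.812, 0.0]
contact_force: [-3.1, 0.8, 7.3]
grip_width: 0.335
```

Run:
```python
from h import *
o=st()
```

```text
t 14.85 pos [0.5442 0.1148 0.1231] xang 108.66 z [ 5.e-04  6.e-04 -1.e+00] F [-3.14  0.77  7.33] M [0.156 0.566 0.12 ] g 0.335 q6 -101.6
```

play_rows --motion "-1 0 0 0.1 0 0 3; -1 0 0 0.1 0 0 3"

```text
time_s: 15.05
tool_pos: [0.5442, 0.1148, 0.123]
tool_rot: [0.0, 0.625, 0.781, 0.0]
contact_force: [-4.2, 0.4, 6.8]
grip_width: 0.338
```

Run:
```python
from h import *
o=st()
```

```text
t 15.05 pos [0.5442 0.1148 0.123 ] xang 102.65 z [ 6.e-04  7.e-04 -1.e+00] F [-4.18  0.42  6.79] M [0.242 0.605 0.089] g 0.338 q6 -95.6
```

play_rows --motion "-1 0 0 0.1 0 0 3; -1 0 0 0.1 0 0 3"

```text
time_s: 15.25
tool_pos: [0.5442, 0.1147, 0.1228]
tool_rot: [-0.0, 0.665, 0.747, 0.0]
contact_force: [-3.9, 0.7, 6.3]
grip_width: 0.342
```

Run:
```python
from h import *
o=st()
```

```text
t 15.25 pos [0.5442 0.1147 0.1228] xang 96.65 z [ 6.e-04  7.e-04 -1.e+00] F [-3.93  0.7   6.34] M [0.167 0.676 0.116] g 0.342 q6 -89.6
```

play_rows --motion "-1 0 0 0.1 0 0 3; -1 0 0 0.1 0 0 3"

```text
time_s: 15.45
tool_pos: [0.5442, 0.1148, 0.1226]
tool_rot: [-0.0, 0.703, 0.711, 0.0]
contact_force: [-3.7, 1.5, 7.9]
grip_width: 0.338
```

Run:
```python
from h import *
o=st()
a=ctrl.read_camera('side')[135:255,220:340,::-1];cv2.imwrite('pics/s8c.png',cv2.resize(a,None,fx=5,fy=5,interpolation=2))
```

```text
t 15.45 pos [0.5442 0.1148 0.1226] xang 90.65 z [ 6.e-04  7.e-04 -1.e+00] F [-3.66  1.47  7.88] M [0.173 0.58  0.045] g 0.338 q6 -83.6
```

play_rows --motion "-1 0 0 0.1 0 0 3; -1 0 0 0.1 0 0 3"

```text
time_s: 15.7
tool_pos: [0.5442, 0.1148, 0.1225]
tool_rot: [-0.0, 0.739, 0.673, 0.0]
contact_force: [-4.5, 1.3, 7.2]
grip_width: 0.339
```

Run:
```python
from h import *
o=st()
```

```text
t 15.7 pos [0.5442 0.1148 0.1225] xang 84.66 z [ 7.e-04  7.e-04 -1.e+00] F [-4.47  1.27  7.19] M [0.16  0.715 0.133] g 0.339 q6 -77.6
```

View pics/s8c.png

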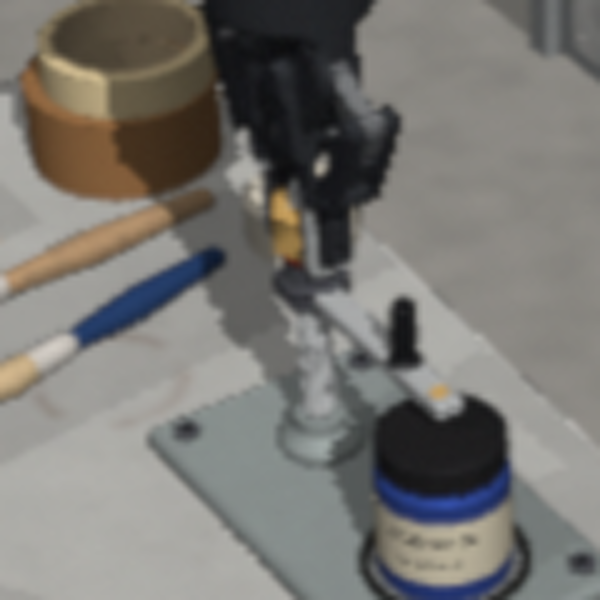

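play_rows --motion "-1 0 0 0.1 0 0 3; -1 0 0 0.1 0 0 3"

```text
time_s: 15.9
tool_pos: [0.5442, 0.1148, 0.1223]
tool_rot: [-0.0, 0.774, 0.634, 0.0]
contact_force: [-4.9, 1.6, 9.3]
grip_width: 0.342
```

```bash
python3 -c "from h import *;st()"
```

```text
t 15.9 pos [0.5442 0.1148 0.1223] xang 78.65 z [ 6.e-04  8.e-04 -1.e+00] F [-4.93  1.57  9.29] M [0.183 0.69  0.11 ] g 0.342 q6 -71.6
```

play_rows --motion "-1 0 0 0.1 0 0 3; -1 0 0 0.1 0 0 3"

```text
time_s: 16.1
tool_pos: [0.5442, 0.1148, 0.1221]
tool_rot: [-0.0, 0.806, 0.592, 0.001]
contact_force: [-4.8, 2.0, 8.8]
grip_width: 0.343
```

```bash
python3 -c "from h import *;st()"
```

```text
t 16.1 pos [0.5442 0.1148 0.1221] xang 72.66 z [ 7.e-04  8.e-04 -1.e+00] F [-4.75  1.96  8.82] M [0.162 0.678 0.128] g 0.343 q6 -65.6
```

play_rows --motion "-1 0 0 0 0 0 3; -1 0 0 0.1 0 0 3"

```text
time_s: 16.3
tool_pos: [0.5442, 0.1148, 0.122]
tool_rot: [-0.0, 0.836, 0.549, 0.001]
contact_force: [-4.1, 1.2, 8.5]
grip_width: 0.34
```

```bash
python3 -c "from h import *;st()"
```

```text
t 16.3 pos [0.5442 0.1148 0.122 ] xang 66.66 z [ 7.e-04  7.e-04 -1.e+00] F [-4.14  1.22  8.48] M [0.193 0.678 0.22 ] g 0.34 q6 -59.6
```

play_rows --motion "-1 0 0 0 0 0 3; -1 0 0 0.1 0 0 3"

```text
time_s: 16.5
tool_pos: [0.5442, 0.1148, 0.1219]
tool_rot: [-0.0, 0.863, 0.505, 0.0]
contact_force: [-4.8, 0.9, 8.6]
grip_width: 0.335
```

```bash
python3 -c "from h import *;st()"
```

```text
t 16.5 pos [0.5442 0.1148 0.1219] xang 60.67 z [ 7.e-04  7.e-04 -1.e+00] F [-4.8   0.92  8.61] M [0.243 0.648 0.208] g 0.335 q6 -53.6
```

play_rows --motion "-1 0 0 0.1 0 0 3; -1 0 0 0.1 0 0 3"

```text
time_s: 16.7
tool_pos: [0.5442, 0.1148, 0.1218]
tool_rot: [-0.0, 0.888, 0.459, 0.0]
contact_force: [-4.4, 1.3, 10.3]
grip_width: 0.339
```

```bash
python3 -c "from h import *;st()"
```

```text
t 16.7 pos [0.5442 0.1148 0.1218] xang 54.68 z [ 7.e-04  6.e-04 -1.e+00] F [-4.4   1.34 10.28] M [0.205 0.734 0.389] g 0.339 q6 -47.6
```

play_rows --motion "-1 0 0 0 0 0 0"

```text
time_s: 16.8
tool_pos: [0.5442, 0.1148, 0.1218]
tool_rot: [-0.0, 0.888, 0.459, 0.0]
contact_force: [-4.3, 1.6, 9.1]
grip_width: 0.34
```

```bash
python3 -c "from h import *;st()"
```

```text
t 16.8 pos [0.5442 0.1148 0.1218] xang 54.68 z [ 7.e-04  7.e-04 -1.e+00] F [-4.33  1.65  9.09] M [ 0.166  0.737 -0.021] g 0.34 q6 -47.6
```

play_rows --motion "-1 0 0 0 0 0 0"

```text
time_s: 16.9
tool_pos: [0.5442, 0.1148, 0.1218]
tool_rot: [-0.0, 0.888, 0.46, 0.001]
contact_force: [-4.3, 1.1, 9.8]
grip_width: 0.34
```

```bash
python3 -c "from h import *;st()"
```

```text
t 16.9 pos [0.5442 0.1148 0.1218] xang 54.76 z [ 8.e-04  8.e-04 -1.e+00] F [-4.32  1.07  9.83] M [ 0.218  0.708 -0.039] g 0.34 q6 -47.7
```

play_rows --motion "-1 0 0 0 0 0 0"

```text
time_s: 17.0
tool_pos: [0.5442, 0.1148, 0.1218]
tool_rot: [-0.0, 0.888, 0.46, 0.001]
contact_force: [-4.4, 1.7, 9.1]
grip_width: 0.345
```

```bash
python3 -c "from h import *;st()"
```

```text
t 17.0 pos [0.5442 0.1148 0.1218] xang 54.76 z [ 8.e-04  9.e-04 -1.e+00] F [-4.39  1.74  9.08] M [ 0.204  0.682 -0.049] g 0.345 q6 -47.7
```

play_rows --motion "-1 0 0 0 0 0 1.5; -1 0 0 0.1 0 0 1.5"

```text
time_s: 17.2
tool_pos: [0.5442, 0.1148, 0.1217]
tool_rot: [-0.0, 0.9, 0.436, 0.001]
contact_force: [-5.3, 0.6, 10.8]
grip_width: 0.337
```

```bash
python3 -c "from h import *;st()"
```

```text
t 17.2 pos [0.5442 0.1148 0.1217] xang 51.75 z [ 8.e-04  7.e-04 -1.e+00] F [-5.27  0.61 10.79] M [0.187 0.781 0.341] g 0.337 q6 -44.7
```

play_rows --motion "-1 0 0 0 0 0 0; -1 0 0 0 0 0 0"

```text
time_s: 17.4
tool_pos: [0.5442, 0.1149, 0.1217]
tool_rot: [-0.0, 0.9, 0.437, 0.001]
contact_force: [-4.6, 0.8, 9.4]
grip_width: 0.34
```

```bash
python3 -c "from h import *;st()"
```

```text
t 17.4 pos [0.5442 0.1149 0.1217] xang 51.79 z [ 8.e-04  8.e-04 -1.e+00] F [-4.61  0.79  9.36] M [0.22  0.797 0.06 ] g 0.34 q6 -44.7
```

play_rows --motion "-1 0 0 0 0 0 1.5; -1 0 0 0.1 0 0 1.5"

```text
time_s: 17.6
tool_pos: [0.5442, 0.1148, 0.1217]
tool_rot: [-0.0, 0.911, 0.413, 0.001]
contact_force: [-4.5, 1.7, 11.1]
grip_width: 0.339
```

```bash
python3 -c "from h import *;st()"
```

```text
t 17.6 pos [0.5442 0.1148 0.1217] xang 48.75 z [ 9.e-04  6.e-04 -1.e+00] F [-4.51  1.67 11.08] M [0.189 0.781 0.445] g 0.339 q6 -41.7
```

play_rows --motion "-1 0 0 0 0 0 0; -1 0 0 0 0 0 0"

```text
time_s: 17.8
tool_pos: [0.5442, 0.1149, 0.1216]
tool_rot: [-0.0, 0.911, 0.413, 0.001]
contact_force: [-4.7, 1.3, 8.9]
grip_width: 0.338
```

Run:
```python
from h import *
o=st();im=ctrl.read_camera('wrist')[:,:,::-1];cv2.imwrite('pics/w9.png',im)
```

```text
t 17.8 pos [0.5442 0.1149 0.1216] xang 48.78 z [ 8.e-04  8.e-04 -1.e+00] F [-4.72  1.32  8.9 ] M [0.161 0.752 0.042] g 0.338 q6 -41.7
```

View pics/w9.png

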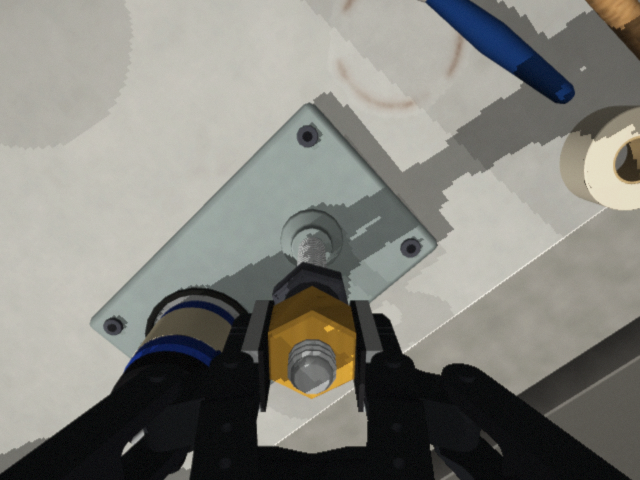

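Run:
```python
from scipy.optimize import curve_fit
from scipy.interpolate import PchipInterpolator as P
import numpy as np
d=np.array([126.55,.053,117.65,.054,108.66,.12,102.65,.089,96.65,.116,90.65,.045,84.66,.133,78.65,.11,72.66,.128,66.66,.22,60.67,.208,54.68,.389,51.75,.341,48.75,.445]).reshape(-1,2)
f=lambda x,t0,b:b+np.interp(np.radians(t0-x),[-9,0,.2,.4,.6,.8],[0,0,.10,.22,.37,.55])
p,c=curve_fit(f,d[:,0],d[:,1],[75,.08]);print(p,np.sqrt(np.diag(c)),'theta now',np.radians(p[0]-48.75),f(48.75,*p))
g=lambda x,t0,b,k:b+k*np.maximum(0,np.radians(t0-x))
p,c=curve_fit(g,d[:,0],d[:,1],[75,.08,.6]);print(p,np.sqrt(np.diag(c)),np.radians(p[0]-48.75))
from h import *
o=st();print(o['joint_torque'])
a=ctrl.read_camera('side')[135:255,220:340,::-1];cv2.imwrite('pics/s9c.png',cv2.resize(a,None,fx=5,fy=5,interpolation=2))
```

```text
[80.10892658  0.08530677] [1.78139427 0.01416881] theta now 0.5473165187480343 0.4157941592555744
[75.16842391  0.09        0.71200841] [3.01631623 0.0140218  0.11033857] 0.4610884803481051
t 17.85 pos [0.5442 0.1149 0.1217] xang 48.78 z [ 8.e-04  8.e-04 -1.e+00] F [-5.3   1.22  9.65] M [0.243 0.784 0.083] g 0.339 q6 -41.7
[ -1.29467033 -49.5209384  -23.93821478  -0.33464069  -1.13887511
   0.05743384]
```

View pics/s9c.png

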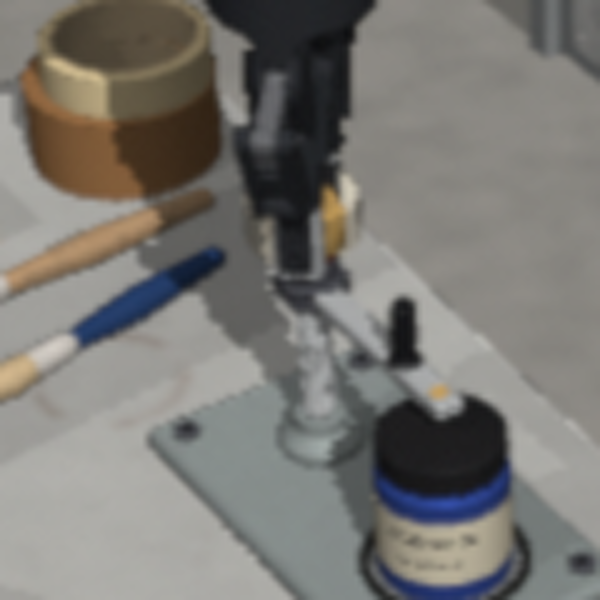

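play_rows --motion "0.2 0 0 0 0 0 0; 0.2 0 0 0 0 0 0; 0.2 0 0 0 0 0 0; 0.2 0 0 0 0 0 0; 0.2 0 0 -15 0 0 0; 0.2 0 0 -30 0 0 0; 0.2 0 0 -40 0 0 0; 0.2 0 0 -40 0 0 0; 0.2 0 0 0 0 0 0; 0.2 0 0 0 0 0 0"

```text
time_s: 18.9
tool_pos: [0.5442, 0.1146, 0.2461]
tool_rot: [-0.0, 0.911, 0.412, 0.001]
contact_force: [0.4, 0.0, -0.8]
grip_width: 0.6
```

Run:
```python
from h import *
o=st()
plan(line(o['tool_pos'],48.8,[.5464,.038,.215],1,6),1)
a=ctrl.read_camera('side')[135:255,220:340,::-1];cv2.imwrite('pics/s10c.png',cv2.resize(a,None,fx=5,fy=5,interpolation=2))
```

```text
t 18.9 pos [0.5442 0.1146 0.2461] xang 48.69 z [ 1.5e-03  8.0e-04 -1.0e+00] F [ 0.43  0.04 -0.81] M [0.036 0.008 0.037] g 0.6 q6 -41.6
1 -9.4 8.7 5.2 0.03 -0.09 7.85; 1 -8 9.9 5.2 -0 -0 7.97; 1 -6.7 10.9 5.1 -0 -0 7.97; 1 -5 11.8 5.2 -0 -0 7.96; 1 -3.4 12.3 5.2 -0 -0 7.97; 1 -1.6 12.6 5.2 -0 -0 7.97
```

View pics/s10c.png

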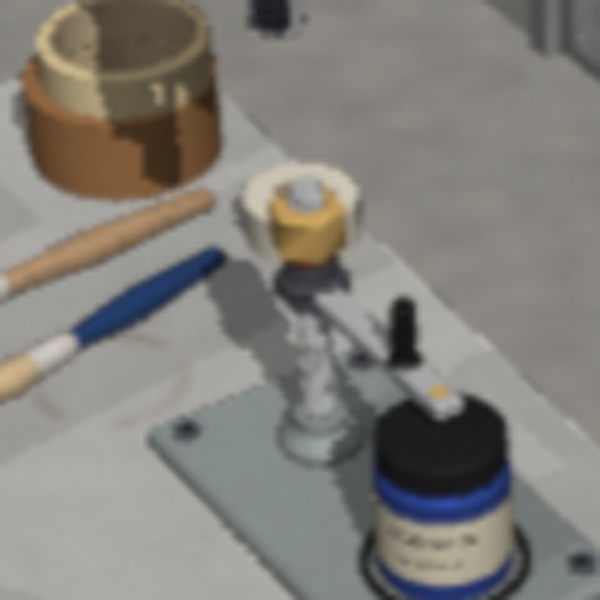

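play_rows --motion "1 -9.4 8.7 5.2 0 -0.1 7.9; 1 -8 9.9 5.2 0 0 8; 1 -6.7 10.9 5.1 0 0 8; 1 -5 11.8 5.2 0 0 8; 1 -3.4 12.3 5.2 0 0 8; 1 -1.6 12.6 25 0 0 7.9; 1 0 0 12 0 0 0; 1 0 0 0 0 0 0; 1 0 0 0 0 0 0; 1 0 0 0 0 0 0"

```text
time_s: 19.95
tool_pos: [0.5464, 0.0386, 0.1835]
tool_rot: [0.0, 1.0, 0.009, -0.0]
contact_force: [0.4, 0.6, 0.3]
grip_width: 0.996
```

Run:
```python
from h import *
o=st();c=cam('wrist',o)
im=ctrl.read_camera('wrist')[:,:,::-1].copy();cv2.imwrite('pics/w10.png',im)
cv2.imwrite('pics/w10d.png',cv2.resize(im[60:335,250:380],None,fx=4,fy=2.15,interpolation=2))
g=im.max(2);m=g<45
for y in range(297,325,3):
  r=np.where(m[y,255:375])[0]+255
  if len(r):print(y,r.min(),r.max(),(r.min()+r.max())/2,end=' | ')
h=cv2.cvtColor(im,cv2.COLOR_BGR2HSV)
mm=((h[...,0]>12)&(h[...,0]<32)&(h[...,1]>120)).astype(np.uint8)
ys,xs=np.where(mm[275:325,295:335]);print('\ntip',xs.mean()+295,ys.mean()+275,len(xs))
mm[200:]=0
cs,_=cv2.findContours(mm,0,1);k=max(cs,key=cv2.contourArea);v=cv2.approxPolyDP(cv2.convexHull(k),3.5,True).reshape(-1,2)
V=np.array([back(c,p,.144) for p in v]);d=V-V.mean(0);print(V.mean(0),np.hypot(d[:,0],d[:,1]).round(4),(np.degrees(np.arctan2(d[:,1],d[:,0]))%60).round(1))
```

```text
t 19.95 pos [0.5464 0.0386 0.1835] xang 1.02 z [-1.e-04 -6.e-04 -1.e+00] F [0.41 0.59 0.26] M [0.041 0.036 0.024] g 0.996 q6 -1.8
297 270 356 313.0 | 300 271 354 312.5 | 303 272 353 312.5 | 306 274 351 312.5 | 309 276 349 312.5 | 312 279 347 313.0 | 315 282 344 313.0 | 318 285 340 312.5 | 321 290 336 313.0 | 324 296 329 312.5 | 
tip 313.5208333333333 301.3541666666667 144
[0.54319298 0.11613497 0.144     ] [0.0166 0.0181 0.0192 0.018  0.016  0.0143 0.0145] [11.5  8.1 19.7 24.1 24.7 25.9 11.9]
```

View pics/w10.png

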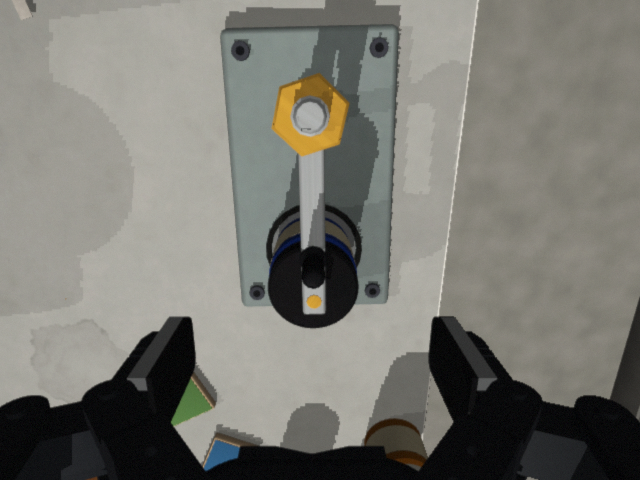

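Run:
```python
from h import *
o=ctrl.observe();c=cam('wrist',o)
im=cv2.imread('pics/w10.png');cv2.imwrite('pics/w10n.png',cv2.resize(im[65:165,260:360],None,fx=6,fy=6,interpolation=2))
```

```text
(no output)
```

View pics/w10n.png

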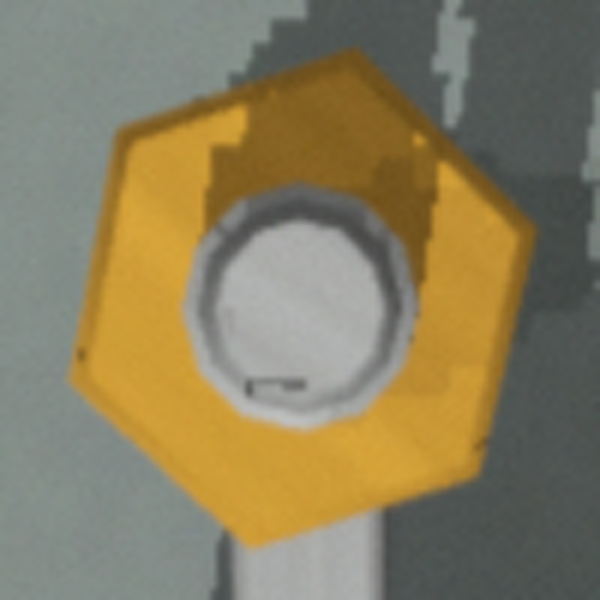

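Run:
```python
from h import *
c=cam('wrist',ctrl.observe())
for v,z in(([(355,65),(525,235),(475,475),(250,545),(75,380),(125,140)],.145),):
  V=np.array([back(c,(260+x/6-.4,65+y/6-.4),z) for x,y in v]);d=V-V.mean(0);print(np.hypot(d[:,0],d[:,1]).round(4),(np.degrees(np.arctan2(d[:,1],d[:,0]))%60).round(1))
```

```text
[0.0166 0.0166 0.017  0.0168 0.0169 0.0167] [17.9 18.8 18.9 18.2 17.5 18.2]
```

play_rows --motion "1 0 0 -40 0 0 0; 1 0 0 -40 0 0 0; 1 0 0 0 0 0 0; 1 0 0 0 0 0 0"

```text
time_s: 20.4
tool_pos: [0.5464, 0.0383, 0.2639]
tool_rot: [0.0, 1.0, 0.008, 0.001]
contact_force: [-0.4, -1.0, 0.4]
grip_width: 0.997
```

```bash
python3 -c "
from h import *
st();print(ctrl.sign_off())"
```

```text
t 20.4 pos [0.5464 0.0383 0.2639] xang 0.94 z [ 1.3e-03 -6.0e-04 -1.0e+00] F [-0.37 -1.01  0.44] M [0.006 0.04  0.012] g 0.997 q6 -1.8
the job is handed in; nothing more can be done
None
```

The gauge is set. I swung the arm by its knob until the tip stood over the middle of the lid, released it, looked, and regrasped once to correct about 1 mm. I then ran the lock nut down about 110° in a single grasp and tightened it, and handed in at 20.4 s with the gripper clear of everything.

**Tip:** after tightening and release, the wrist picture shows the tip about 0.5 mm from the lid's middle. Its pixel position is the same as before tightening, so the arm was not dragged.

**Jar and bench:** the jar looked unmoved in the pictures. I did not measure the other things, but the gripper went nowhere near them.

**Tightness:** the nut ended about 0.46 to 0.55 rad past first touch, depending on the fit. Those fits put the torque at about 0.42 N m; going by the turn alone it would be 0.35 to 0.41. That is above the locking point and below crushing, but probably above the 0.35 aimed for.

**Checks that disagreed:**
- The single torque readings while turning were noisy, by about 0.03 N m. The last was 0.445, close to the crushing limit.
- The readings at rest were only about 0.04 to 0.08 N m. Taken alone, your note on resting torque would put the nut less than 0.25 rad past touch. I trusted the fit to the turning readings instead.

I did not test the lock by pushing on the arm.

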